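Seat and latch the sliding soldering board

ROBOT

A 6-joint arm with a two-finger parallel gripper is mounted at the origin on the work surface. World frame = base frame: x ahead of the robot, y to its left, z up, the work surface at z = 0. Lengths are in mm, angles in rad, forces in N, time in s.
With the tool pointing down it reaches from about 300 to 775 mm from the base axis. Payload 14.6 kg.
Tool frame: the origin (TCP) lies between the finger pads; the fingertips stand manip.tip_reach ahead of it and the grasp point (between the pads) lies 5 mm behind it (manip.tip_reach is the distance from the TCP to the fingertips, in mm); z points along the fingers, y is the line along which they close (so a half turn about z gives the same grasp; the last joint's range is limited). The gripper opens to 94 mm and grips with 3 to 60 N. Pads are 16 mm wide; open, the fingers measure 119 mm over their backs; the gripper's body (75 mm by 177 mm) begins 78 mm behind the grasp point.
Start: joints at [1.161, 0.3, 1.521, -0, 1.321, -0.067], TCP at [184.866, 517.99, 219.446] pointing down, gripper open.
Joint ranges: [-3.03, 3.03], [-0.79, 2.21], [0.23, 2.52], [-1.04, 4.18], [0, 3.07], [-2.55, 2.55]. Speed limits (rad/s): [2.22, 2.22, 2.57, 3.14, 3.14, 3.14].

INTERFACE

Orientations are given as [roll, pitch, yaw] about the fixed x, y, z axes, in that order (R = Rz(yaw) Ry(pitch) Rx(roll)).
In Python, from cell import manip gives the robot as it stands. The module is installed in compiled form; this text tells all that it offers.
- The arm moves only by the shell command python3 -m creep 'ROWS' [FORCE]. ROWS is JSON, a list of rows, each a list of 3 entries, a list of its own where there are three numbers: the opening, from -1 (shut) to 1 (fully open), then the shift along the tool's x, y, z in cm, then the turn about the tool's z in units of 5 degrees (1.0 is 5 degrees). In form: [[grip, [tx, ty, tz], roll], ...]. A call has 1 to 12 rows; each row is the pose to reach, as a shift and turn from the pose commanded when the call began, along the tool's axes at that moment; what a row does not reach only later rows make up. A row lasts 1/10 s, in which the tool goes at most 50 mm and 8.59 degrees, less where a joint would pass 70% of its speed; a pose out of reach is approached as far as the arm can. A call with a gripper value outside its range is refused whole. The fingers move at their own pace and stop on an object; FORCE is the grip in N (left out, the last holds). Time passes only in rows, so rows that repeat a pose let the fingers close. It gives the time, the measured TCP pose, the force, the opening and the grip force at its end, in the units of the state.
- manip.read_state(): the state, without advancing time (a new reading comes with each control period).
- manip.camera(name): name is "scene" or "top" or "wrist"; returns the picture (480x640x3 uint8, red, green, blue); there is no depth.
- manip.camera_params(name): a dict with "fovy" (degrees; the focal length in pixels is half the picture's height over the tangent of half this angle, whatever the lens; pixels are square), "cx", "cy" (the principal point, pixels), "k1" (the pictures are not rectified: a ray, as slopes to the right and down, at radius r is drawn at 1 + k1 r^2 times it, then the intrinsics apply), "origin" and "attitude" of the camera in the world. Camera axes: x right, y down, z forward; pixel columns grow to the right and rows downward; lengths in mm; the calibration is good to about 2 mm. A picture is of the moment at which its call begins: read the wrist's pose just before it. camera_params takes no time and is no camera call; for the wrist camera it gives the pose at the moment of the call.
- manip.sign_off(): hands the job in; it is judged then, once.
The state is a dict: "clock": time; "joints": joint angles; "qd": joint speeds; "effort": joint torques, N m; "eef_pos": TCP position; "eef_rot": TCP orientation; "wrist_force": force on the tool from outside, world axes, zero at the start; "moment": the same for the moment, N m; "finger_gap": finger opening in mm; "finger_force": force on a finger pad.
Only numpy, scipy, OpenCV 4.12 (cv2) and the standard library are available. Lean on these libraries where they do the work, as an engineer would, in place of code of your own. Each camera call takes 0.05 s, during which the arm holds its last target. There are 200 camera calls.

TASK

With your fingertip, push the sliding soldering board along its rails by its upright batten until you feel it drop into the locating notches; then push the brass turn-button by its post, swinging it all the way across over the edge of the seated board to lock it down. Push only: do not lift the board or the charcoal block, which must stay standing on it, leave the other things on the bench alone, and finish clear of everything.

Things in the scene. Friction and masses are not known exactly. Their poses are not given: they have to be found in the camera images.
- rails: Fixed soldering station: wooden base 360 x 210 x 10 mm with four aluminium rails along its x axis (tops at z 24 mm, x -175 to +175) and a wooden guide strip on each side (inner faces y +-67, tops z 40). Origin: centre of the base's underside, on the bench, z up. The board slides towards this frame's +x. A brass pillar at x +95, y +88 carries the turn-button.
- seat (a point): Point fixed on the rails where the board's origin comes when seated: x +75, y 0, z 17 mm of the rails' frame. Each rail has one notch 27 mm long, 7 mm deep (outer rails y +-52: centred at x +120; inner rails y +-28: at x +30); all four feet reach theirs together, with +-3.5 mm play.
- board: Loose wooden board 130 x 130 mm, about 0.6 kg; white ceramic slab on top (x -35 to +55, y -53 to +32), on four feet 20 mm long (outer pair at x +45, inner at x -45). Origin: centre, level with the feet's undersides; axes as the rails' frame. Rides with its origin 24 mm above the bench, seated 17 mm. Panel top 25, slab top 31 mm above the origin. 2 mm play each side; slides with 2 to 7 N.
- batten (a point): Centre of the top edge of the rear face of the board's upright push batten: 65 mm behind the board's origin and 50 mm above it. The batten is 80 mm wide (y), 12 mm thick, rises 25 mm above the panel; push on its rear face towards +x.
- turn_button (a joint): Brass bar 14 mm wide, 8 thick (z 45 to 53 mm), on a vertical pivot at x +95, y +88 mm of the rails' frame. 0: points to -x of the rails, beside the guide. Grows anticlockwise from above; negative: turned outwards. 1.57 (its stop): points to -y, across the board's edge. Stays where left (about 1 N at the post). Passes 3 mm above the seated board; an unseated board blocks it.
- turn_post (a point): Centre of the top of the turn-button's upright push post: 12 mm diameter, z 53 to 85 mm above the bench, standing on the bar's end 36 mm from the pivot.
- charcoal: Loose black charcoal block, 50 x 35 x 25 mm, standing on the board's slab; origin at the centre of its underside. It rides along.
- dish: Bystander: white bowl, 70 mm across, 25 mm high; origin under its centre.
- flux_jar: Bystander: small jar, 44 mm across, 50 mm high; origin under its centre.
- mandrel: Bystander: upright steel ring mandrel, foot 32 mm across, 110 mm high; origin under its centre.
- hammer: Bystander: small hammer, 200 mm long, lying; origin under its middle.
- bangle: Bystander: copper bangle, 68 mm across, 12 mm high, lying flat; origin under its centre.
- beeswax: Bystander: yellow-brown block of wax, 60 x 40 x 18 mm; origin under its centre.
Mind the look-alikes: they are no part of the job. Several things have the shape of the charcoal; the one meant has the colours described above. There is more than one size of the board; the job needs the larger.

How it is judged:
By the outcome, as a careful person would: the job done as asked, in the order asked, and still so for the second after the job is handed in, with the robot touching nothing.
It also fails if it takes over 54 s, if anything falls off the work surface, if the arm or the gripper's body presses on something with over 40 N, if the wrist force passes 120 N, or if a joint passes its speed limit or range.

## Working session

There is one attempt and no reset: what is moved stays moved. The work goes in short steps, Python scripts to look and compute and a shell command to move; the robot and the scene stay as the last step left them, time stands still between calls to the robot, and variables do not carry over. Pictures are saved under pics/ and viewed, at most 10 in all, crops included, and the job is handed in when it is done.

```bash
mkdir -p pics
cat > h.py <<'E'
import numpy as np, cv2
from cell import manip
from scipy.spatial.transform import Rotation as R
def rot(a):
    a=np.array(a,float)
    if a.shape==(3,3): return a
    if a.size==3: return R.from_euler('xyz',a).as_matrix()
    return R.from_quat(a).as_matrix()
def ray(p,uv):
    f=240/np.tan(np.radians(p['fovy'])/2)
    d=np.array([(uv[0]-p['cx'])/f,(uv[1]-p['cy'])/f]); s=d.copy()
    for _ in range(30): s=d/(1+p['k1']*(s@s))
    return np.array(p['origin'],float), rot(p['attitude'])@np.array([s[0],s[1],1])
def atz(p,uv,z):
    o,d=ray(p,uv); return o+d*(z-o[2])/d[2]
def tri(l):
    A=np.zeros((3,3));b=np.zeros(3)
    for p,uv in l:
        o,d=ray(p,uv);d/=np.linalg.norm(d);M=np.eye(3)-np.outer(d,d);A+=M;b+=M@o
    X=np.linalg.solve(A,b); return X
def proj(p,X):
    f=240/np.tan(np.radians(p['fovy'])/2)
    c=rot(p['attitude']).T@(np.array(X,float)-p['origin']); s=c[:2]/c[2]; s=s*(1+p['k1']*(s@s))
    return s*f+[p['cx'],p['cy']]
E
python3 - <<'E'
from h import *
print(manip.tip_reach, manip.read_state())
for n in ('scene','top','wrist'):
    print(n,manip.camera_params(n))
    cv2.imwrite(f'pics/{n}0.png',manip.camera(n)[:,:,::-1])
E
```

```text
14.0 {'clock': 0.0, 'joints': array([ 1.16136502e+00,  3.00431222e-01,  1.52159251e+00, -4.63769286e-05,
        1.32068886e+00, -6.65576161e-02]), 'qd': array([-0.00119074,  0.00110232,  0.000381  , -0.00164901, -0.00116202,
        0.00099264]), 'effort': array([-6.49171470e-04, -5.31811881e+01, -3.52725291e+01,  7.07206596e-02,
        2.44758086e-02, -1.27267426e-04]), 'eef_pos': array([184.7993628 , 517.75946876, 218.90335985]), 'eef_rot': array([-3.14047220e+00, -2.96639958e-05,  2.79873045e+00]), 'wrist_force': array([-0.47272865,  0.80356951, -0.16034968]), 'moment': array([ 0.01500856,  0.04646817, -0.02755094]), 'finger_force': 0.0, 'finger_gap': 94.28142031330161}
scene {'fovy': 45.568661088109, 'cx': 317.9442861374934, 'cy': 241.21788273278815, 'k1': -0.12259556300900655, 'origin': array([1190.96165922,  386.92540709,  694.4271605 ]), 'attitude': array([-2.24518903,  0.01324744,  2.13089999])}
top {'fovy': 53.85926028789075, 'cx': 324.70609234619525, 'cy': 244.3242216985751, 'k1': -0.09796062615629678, 'origin': array([ 428.92617768,  -11.70780216, 1015.94548547]), 'attitude': array([-3.0102446 , -0.02334727, -1.58075622])}
wrist {'fovy': 69.09654638466938, 'cx': 325.6818908735546, 'cy': 236.1584622096665, 'k1': 0.00046017521277087124, 'origin': array([107.39480622, 545.5201253 , 384.62507343]), 'attitude': array([2.85350769e+00, 2.78972113e-04, 1.22830673e+00])}
```

View pics/top0.png

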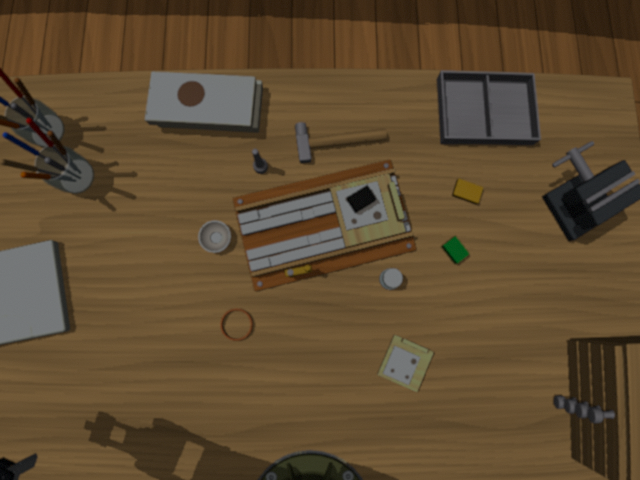

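View pics/scene0.png

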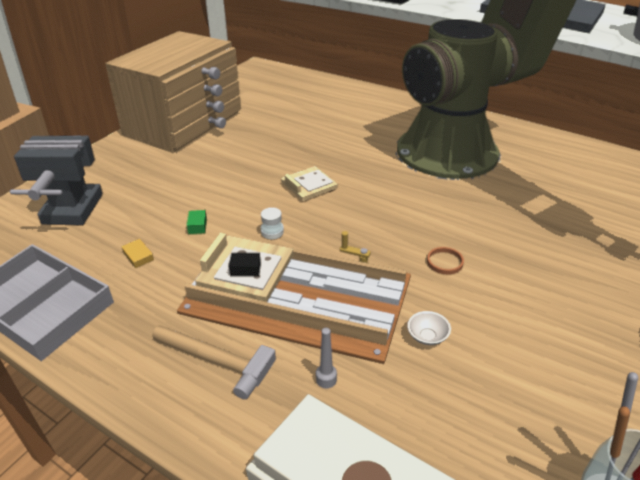

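The top view shows the larger board on the rails, with its centre near (372,210), the batten near (397,198) and the turn-button near (298,270). The small board at (406,362) is the decoy. The charcoal-shaped things are the black block at (361,200) on the slab, the green block at (456,250) and the yellow wax at (468,190). The black one on the board fits the description. I'll confirm this in enlarged crops.

Run:
```python
import cv2
a=cv2.imread('pics/top0.png')[150:300,225:425]; cv2.imwrite('pics/topc.png',cv2.resize(a,None,fx=4,fy=4,interpolation=cv2.INTER_CUBIC))
a=cv2.imread('pics/scene0.png')[220:360,170:420]; cv2.imwrite('pics/scenec.png',cv2.resize(a,None,fx=3.2,fy=3.2,interpolation=cv2.INTER_CUBIC))
```

```text
(no output)
```

View pics/topc.png

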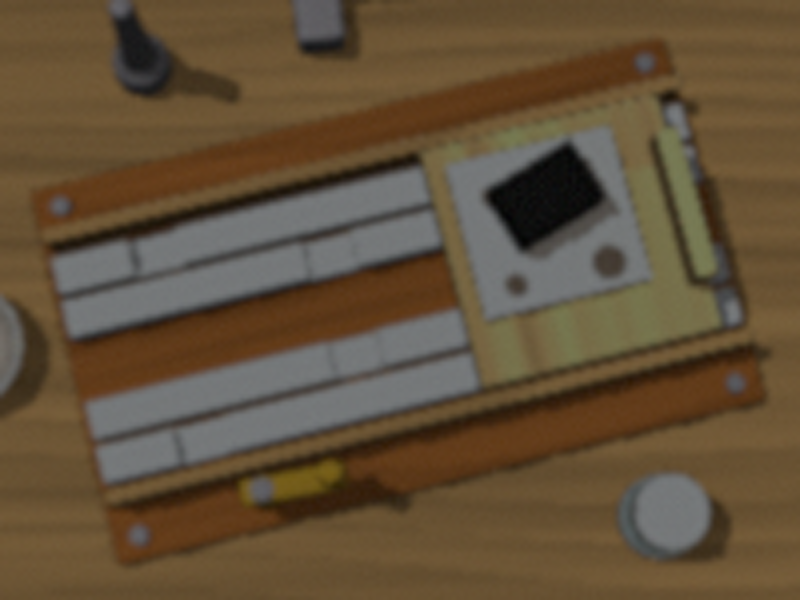

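View pics/scenec.png

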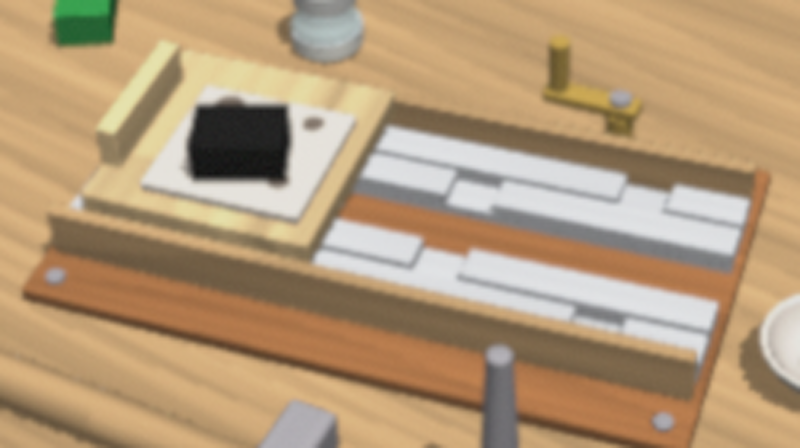

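```bash
cat > m.py <<'E'
from h import *
T=manip.camera_params('top');S=manip.camera_params('scene')
t=lambda x,y:(T,((x+.5)/4-.5+225,(y+.5)/4-.5+150))
s=lambda x,y:(S,((x+.5)/3.2-.5+170,(y+.5)/3.2-.5+220))
E
python3 - <<'E'
from m import *
np.set_printoptions(precision=1,suppress=True)
c=[(33,190),(122,563),(765,400),(668,40)]
loc=np.array([(180,-105),(180,105),(-180,105),(-180,-105)])
P=np.array([atz(*t(*q),10) for q in c]);print(P)
Q=P[:,:2]; m=Q.mean(0)
z=(Q-m)@[1,1j]; l=loc@np.array([1,1j]); a=np.angle((z*l.conj()).sum()); print('centre',m,'yaw',a, 'scale',abs((z*l.conj()).sum())/(abs(l)**2).sum())
Rr=R.from_euler('z',a).as_matrix()[:2,:2]
inv=lambda X:np.r_[Rr.T@(X[:2]-m),X[2]]
# scene corner checks
for q in [(690,446),(25,292),(768,172)]: print('scene corner',inv(atz(*s(*q),10)))
for n,A,B in [('batten near',(675,128),(100,125)),('batten far',(718,272),(162,43)),('post',(331,470),(560,42)),('pivot screw',(262,489),(621,98)),
   ('charc',(570,142),(205,105)),('boardfrontnear?',(420,155),(392,95))]:
    X=tri([t(*A),s(*B)]);print(n,X,inv(X),'top@',inv(atz(*t(*A),74)))
print('post top@85',inv(atz(*t(331,470),85)),inv(atz(*s(560,42),85)))
E
```

```text
[[ 666.6  162.4   10. ]
 [ 464.2  112.    10. ]
 [ 548.7 -233.6   10. ]
 [ 750.2 -187.    10. ]]
centre [607.4 -36.5] yaw 1.8077284965596223 scale 0.9922431312128253
scene corner [ 184.2 -100.3   10. ]
scene corner [-171.9 -107.5   10. ]
scene corner [180.3 104.4  10. ]
batten near [ 681.6 -176.7   75.2] [-153.7  -39.2   75.2] top@ [-155.1  -39.9   74. ]
batten far [ 606.7 -197.    72. ] [-155.8   38.4   72. ] top@ [-156.5   38.2   74. ]
post [505.9   1.1  85. ] [60.5 89.8 85. ] top@ [59.1 88.6 74. ]
pivot screw [499.1  36.5  55.7] [96.4 88.2 55.7] top@ [94.8 89.5 74. ]
charc [ 665.7 -117.1  103.7] [-92.  -37.7 103.7] top@ [-100.3  -45.6   74. ]
boardfrontnear? [644.9 -30.  135.1] [ -2.5 -37.9 135.1] top@ [-23.7 -57.2  74. ]
post top@85 [59.2 89.5 85. ] [61.7 90.  85. ]
```

The crops confirm it: the black charcoal stands on the larger board's slab, with the batten's rear top edge running (675,128) to (718,272) in the top crop. The turn-button's post is at (331,470), still at about 0 rad. Triangulation agrees with the text's heights.

```bash
cat > go.py <<'E'
from h import *
import sys
np.set_printoptions(precision=2,suppress=True)
M=np.array([607.4,-36.5]);A=1.8077;Rr=R.from_euler('z',A).as_matrix()[:2,:2]
def state():
    st=manip.read_state();p=st['eef_pos'];f=st['wrist_force']
    print('t',round(float(st['clock']),2),'TCP rails',np.r_[Rr.T@(p[:2]-M),p[2]],'yaw',st['eef_rot'][2]-A,'F rails',np.r_[Rr.T@f[:2],f[2]],'gap',st['finger_gap'])
    return st
if __name__=='__main__':
    st=state()
    v=list(map(float,sys.argv[1:]))
    while v:
        t,v=v[:3],v[3:]
        w=np.r_[M+Rr@t[:2],t[2]]
        print(t,'shift cm',rot(st['eef_rot']).T@(w-st['eef_pos'])/10,'turn',np.degrees(((st['eef_rot'][2]-A+np.pi)%(2*np.pi)-np.pi))/5)
E
python3 go.py -200 0 180 -200 0 66
```

```text
t 0.15 TCP rails [638.05 280.71 219.03] yaw 0.9911165814796554 F rails [0.14 0.49 0.68] gap 93.49656810315423
[-200.0, 0.0, 180.0] shift cm [-69.39 -54.74   3.94] turn 11.357359424843645
[-200.0, 0.0, 66.0] shift cm [-69.39 -54.73  15.34] turn 11.357359424843645
```

```bash
R='x'; python3 -m creep '[[-1,[-34,-27,0],5.5],[-1,[-34,-27,0],5.5],[-1,[-34,-27,0],5.5],[-1,[-34,-27,0],5.5],[-1,[-34,-27,0],5.5],[-1,[-69.4,-54.7,2],11.36],[-1,[-69.4,-54.7,2],11.36],[-1,[-69.4,-54.7,2],11.36],[-1,[-69.4,-54.7,2],11.36],[-1,[-69.4,-54.7,2],11.36],[-1,[-69.4,-54.7,2],11.36],[-1,[-69.4,-54.7,2],11.36]]' 20; python3 go.py -200 0 180 -200 0 66
```

```text
clock: 1.35
eef_pos: [504.1, 7.7, 208.3]
eef_rot: [3.142, -0.0, 1.807]
wrist_force: [0.3, 1.2, 0.2]
finger_gap: 2.1
finger_force: 0.0
t 1.35 TCP rails [ 67.2   90.09 208.32] yaw -0.00047532295386409906 F rails [ 1.07 -0.58  0.22] gap 2.1460046158881028
[-200.0, 0.0, 180.0] shift cm [-26.72   9.02   2.83] turn -0.005446799832423429
[-200.0, 0.0, 66.0] shift cm [-26.72   9.02  14.23] turn -0.005446799832423429
```

```bash
python3 -m creep '[[-1,[-26.7,9,0],0],[-1,[-26.7,9,0],0],[-1,[-26.7,9,0],0],[-1,[-26.7,9,0],0],[-1,[-26.7,9,0],0],[-1,[-26.7,9,0],0],[-1,[-26.7,9,3],0],[-1,[-26.7,9,3],0]]'; python3 go.py -200 0 66
python3 - <<'E'
from h import *
cv2.imwrite('pics/w1.png',manip.camera('wrist')[:,:,::-1])
E
```

```text
clock: 2.15
eef_pos: [652.1, -228.9, 173.5]
eef_rot: [-3.136, -0.004, 1.806]
wrist_force: [-0.2, 0.2, -0.5]
finger_gap: 0.6
finger_force: 0.0
t 2.15 TCP rails [-197.49    1.73  173.54] yaw -0.001280271455076587 F rails [ 0.23  0.2  -0.47] gap 0.6017454442150488
[-200.0, 0.0, 66.0] shift cm [-0.3   0.24 10.75] turn -0.014670830201392242
```

View pics/w1.png

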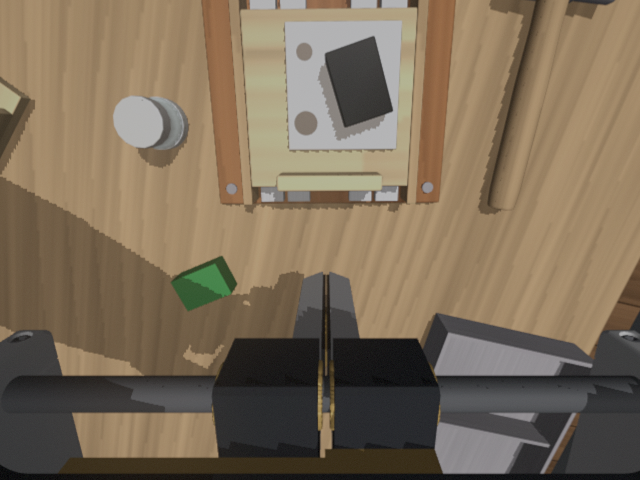

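The wrist view shows the fingers (column 327) lined up with the batten (columns 278–382, rear edge at row ~190), and the charcoal on the slab at (360,82). The tray at (520,390) lies further back. Next I'll check the batten position from here and go down.

```bash
python3 - <<'E'
from go import *
p=manip.camera_params('wrist')
for uv in [(278,190),(382,190)]:
    X=atz(p,uv,74);print(Rr.T@(X[:2]-M))
E
python3 -m creep '[[-1,[-0.2,0,5],0],[-1,[-0.2,0,10.7],0],[-1,[-0.2,0,10.7],0],[-1,[-0.2,0,10.7],0],[-1,[-0.2,0,10.7],0]]'; python3 go.py -168 0 66 0 0 66
```

```text
[-156.44   37.48]
[-156.43  -42.75]
clock: 2.7
eef_pos: [655.4, -230.9, 75.2]
eef_rot: [3.138, 0.003, 1.808]
wrist_force: [-0.9, -0.6, -0.2]
finger_gap: 0.3
finger_force: 0.0
t 2.7 TCP rails [-200.21   -0.99   75.17] yaw 0.00021752871073843494 F rails [-0.35  1.01 -0.19] gap 0.3115860578298026
[-168.0, 0.0, 66.0] shift cm [ 3.22 -0.1   0.91] turn 0.0024926954096468864
[0.0, 0.0, 66.0] shift cm [20.02 -0.1   0.87] turn 0.0024926954096468864
```

```bash
python3 -m creep '[[-1,[0,0,0],0],[-1,[0,0,0],0],[-1,[1,0.1,0],0],[-1,[2,0.1,0],0],[-1,[2.5,0.1,0],0],[-1,[3,0.1,0],0],[-1,[3,0.1,0],0]]'; python3 go.py -168 0 66
```

```text
clock: 3.4
eef_pos: [647.9, -200.5, 71.5]
eef_rot: [-3.142, -0.0, 1.808]
wrist_force: [-0.6, -0.3, 0.4]
finger_gap: 0.5
finger_force: 0.0
t 3.4 TCP rails [-168.89   -0.85   71.52] yaw 0.000461569526538419 F rails [-0.16  0.66  0.38] gap 0.5297498677250715
[-168.0, 0.0, 66.0] shift cm [ 0.09 -0.08  0.55] turn 0.005289197164500611
```

```bash
python3 -m creep '[[-1,[0.2,0,0.55],0],[-1,[0.4,0,0.55],0],[-1,[0.6,0,0.55],0],[-1,[0.8,0,0.55],0],[-1,[1.0,0,0.55],0],[-1,[1.3,0,0.55],0],[-1,[1.6,0,0.55],0],[-1,[1.9,0,0.55],0],[-1,[2.2,0,0.55],0],[-1,[2.6,0,0.55],0],[-1,[3.0,0,0.55],0],[-1,[3.0,0,0.55],0]]'; python3 go.py 0 0 66
```

```text
clock: 4.6
eef_pos: [640.8, -171.4, 66.0]
eef_rot: [-3.142, -0.0, 1.808]
wrist_force: [-0.3, 0.3, -0.3]
finger_gap: 0.3
finger_force: 0.0
t 4.6 TCP rails [-138.93   -0.82   66.02] yaw 0.0002568373284206338 F rails [ 0.33  0.23 -0.29] gap 0.3250856826898513
[0.0, 0.0, 66.0] shift cm [13.89 -0.08  0.01] turn 0.0029431389879835492
```

```bash
python3 -m creep '[[-1,[0.4,0,0],0],[-1,[0.8,0,0],0],[-1,[1.2,0,0],0],[-1,[1.6,0,0],0],[-1,[2,0,0],0]]'; python3 go.py 0 0 66
python3 - <<'E'
from h import *
w=manip.camera('wrist')[:,:,::-1]; t=manip.camera('top')[150:300,225:425,::-1]
cv2.imwrite('pics/c2.png',np.hstack([cv2.resize(w,(400,300)),cv2.resize(t,(400,300),interpolation=cv2.INTER_CUBIC)]))
E
```

```text
clock: 5.1
eef_pos: [636.2, -152.5, 66.1]
eef_rot: [3.141, 0.0, 1.807]
wrist_force: [0.6, -5.2, 1.4]
finger_gap: 0.4
finger_force: 2.2
t 5.1 TCP rails [-119.47   -0.77   66.1 ] yaw -0.0002632095551193814 F rails [-5.25  0.62  1.42] gap 0.4461183942624306
[0.0, 0.0, 66.0] shift cm [11.95 -0.08  0.01] turn -0.0030161593271713126
```

View pics/c2.png

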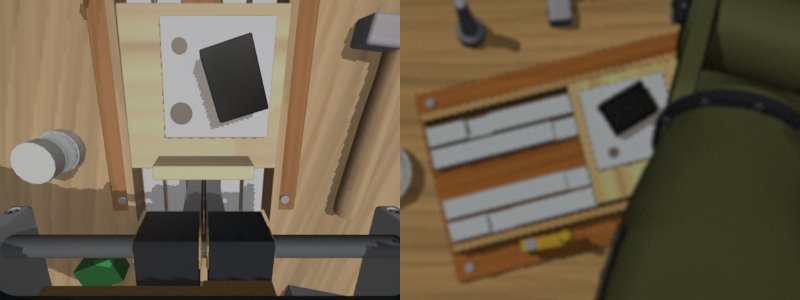

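The picture shows the fingertips against the batten, left pane (203,175), and the board sliding with the charcoal still upright. The push force is 5 N.

```bash
python3 -m creep '[[-1,[0.5,0,0],0],[-1,[1.2,0,0],0],[-1,[2,0,0],0],[-1,[2.8,0,0],0],[-1,[3.6,0,0],0],[-1,[4.4,0,0],0],[-1,[5.2,0,0],0],[-1,[6.0,0,0],0],[-1,[6.8,0,0],0],[-1,[7.5,0,0],0],[-1,[8.1,0,0],0],[-1,[8.5,0,0],0]]'; python3 go.py 0 0 66;python3 -m creep '[[-1,[0.3,0,0],0],[-1,[0.6,0,0],0],[-1,[0.9,0,0],0],[-1,[1.2,0,0],0],[-1,[1.5,0,0],0]]'; python3 go.py 0 0 66
```

```text
clock: 6.4
eef_pos: [616.1, -69.5, 66.0]
eef_rot: [3.142, 0.0, 1.808]
wrist_force: [1.2, -4.8, 1.8]
finger_gap: 0.1
finger_force: 2.3
t 6.4 TCP rails [-34.13  -0.74  65.97] yaw -3.731897162850828e-05 F rails [-4.95 -0.09  1.83] gap 0.13029503861069017
[0.0, 0.0, 66.0] shift cm [ 3.41 -0.07 -0.  ] turn -0.0004276439140163971
clock: 6.9
eef_pos: [612.7, -55.4, 65.9]
eef_rot: [3.142, 0.0, 1.807]
wrist_force: [1.8, -4.9, 2.9]
finger_gap: 0.5
finger_force: 2.5
t 6.9 TCP rails [-19.66  -0.71  65.93] yaw -0.0004445794861229757 F rails [-5.13 -0.59  2.9 ] gap 0.4684472144358343
[0.0, 0.0, 66.0] shift cm [ 1.97 -0.07 -0.01] turn -0.005094505642588292
```

Now slowly into the notches, 2 mm per row with force checks.

```bash
python3 -m creep '[[-1,[0.2,0,0],0],[-1,[0.4,0,0],0],[-1,[0.6,0,0],0],[-1,[0.8,0,0],0],[-1,[1.0,0,0],0],[-1,[1.2,0,0],0],[-1,[1.4,0,0],0]]'; python3 go.py 0 0 66;python3 -m creep '[[-1,[0.15,0,0],0],[-1,[0.3,0,0],0]]'; python3 go.py 0 0 66;python3 -m creep '[[-1,[0.15,0,0],0],[-1,[0.3,0,0],0]]'; python3 go.py 0 0 66;python3 -m creep '[[-1,[0.15,0,0],0],[-1,[0.3,0,0],0]]'; python3 go.py 0 0 66
```

```text
clock: 7.6
eef_pos: [609.4, -41.9, 65.9]
eef_rot: [-3.142, 0.0, 1.807]
wrist_force: [1.1, -5.2, 3.2]
finger_gap: 0.4
finger_force: 2.6
t 7.6 TCP rails [-5.73 -0.7  65.93] yaw -0.0004871499008658464 F rails [-5.32  0.16  3.2 ] gap 0.4457209352923406
[0.0, 0.0, 66.0] shift cm [ 0.57 -0.07 -0.01] turn -0.0055823266619633456
clock: 7.8
eef_pos: [608.7, -39.0, 65.9]
eef_rot: [-3.142, 0.0, 1.807]
wrist_force: [0.1, -5.6, 2.1]
finger_gap: 0.3
finger_force: 2.5
t 7.8 TCP rails [-2.71 -0.69 65.91] yaw -0.000416545587743844 F rails [-5.46  1.25  2.13] gap 0.31233539054902376
[0.0, 0.0, 66.0] shift cm [ 0.27 -0.07 -0.01] turn -0.004773260830503714
clock: 8.0
eef_pos: [607.7, -35.6, 65.5]
eef_rot: [-3.141, -0.001, 1.807]
wrist_force: [0.7, -2.9, -0.9]
finger_gap: 0.0
finger_force: 2.0
t 8.0 TCP rails [ 0.76 -0.48 65.53] yaw -0.0002832385865771947 F rails [-2.93  0.02 -0.94] gap 0.026422402705337297
[0.0, 0.0, 66.0] shift cm [-0.08 -0.05 -0.05] turn -0.0032456751212248053
clock: 8.2
eef_pos: [607.1, -32.9, 65.6]
eef_rot: [-3.141, -0.0, 1.808]
wrist_force: [0.4, -2.3, -2.0]
finger_gap: 0.3
finger_force: 1.4
t 8.2 TCP rails [ 3.58 -0.55 65.57] yaw -0.00018642684979575108 F rails [-2.29  0.16 -2.  ] gap 0.28411872155559753
[0.0, 0.0, 66.0] shift cm [-0.36 -0.05 -0.04] turn -0.002136294336243174
```

```bash
python3 -m creep '[[-1,[0.1,0,0],0],[-1,[0.2,0,0],0]]'; python3 go.py 0 0 66;python3 -m creep '[[-1,[0.1,0,0],0],[-1,[0.2,0,0],0]]'; python3 go.py 0 0 66
python3 - <<'E'
from h import *
cv2.imwrite('pics/s2.png',cv2.resize(manip.camera('scene')[200:360,200:420,::-1],None,fx=3.2,fy=3.2,interpolation=cv2.INTER_CUBIC))
E
```

```text
clock: 8.4
eef_pos: [606.7, -31.0, 65.7]
eef_rot: [-3.141, -0.0, 1.807]
wrist_force: [0.2, -3.1, -2.2]
finger_gap: 0.5
finger_force: 1.4
t 8.4 TCP rails [ 5.48 -0.59 65.69] yaw -0.0002451220777324181 F rails [-3.01  0.55 -2.17] gap 0.541404775205238
[0.0, 0.0, 66.0] shift cm [-0.55 -0.06 -0.03] turn -0.002808892103909051
clock: 8.6
eef_pos: [607.1, -30.2, 66.4]
eef_rot: [3.14, 0.002, 1.807]
wrist_force: [4.3, -14.3, -0.8]
finger_gap: 0.5
finger_force: 7.3
t 8.6 TCP rails [ 6.24 -1.16 66.35] yaw -0.0002453482127648954 F rails [-14.86  -0.8   -0.83] gap 0.5424570472633244
[0.0, 0.0, 66.0] shift cm [-0.62 -0.12  0.04] turn -0.002811483420501251
```

View pics/s2.png

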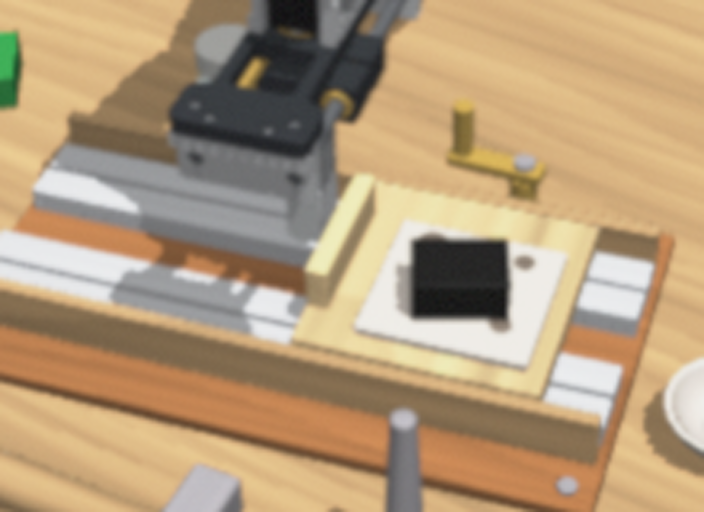

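The push force fell from 5 to 2.5 N at TCP x≈0.8 mm, then rose to 15 N against the notch wall. In the picture the panel lies level with the guides, with the charcoal upright at (460,280). The board looks seated, so I'll back off, rise and verify.

```bash
python3 -m creep '[[-1,[-1,0,0],0],[-1,[-3,0,0],0],[-1,[-4,0,-3],0],[-1,[-4,0,-8],0],[-1,[-4,0,-12],0],[-1,[-2,-6,-12],5],[-1,[2,-11,-12],10],[-1,[5.5,-14,-12],18],[-1,[5.5,-14,-12],18],[-1,[5.5,-14,-12],18],[-1,[5.5,-14,-12],18],[-1,[5.5,-14,-12],18]]'; python3 go.py 59 118 180
```

```text
clock: 9.85
eef_pos: [457.3, -8.4, 186.3]
eef_rot: [-3.141, -0.001, 0.752]
wrist_force: [-0.3, -0.0, -0.7]
finger_gap: 0.5
finger_force: 0.0
t 9.85 TCP rails [ 62.55 139.27 186.27] yaw -1.0561548367219051 F rails [ 0.04  0.35 -0.66] gap 0.4808659159115763
[59.0, 118.0, 180.0] shift cm [1.68 1.36 0.63] turn -12.10264293129875
```

```bash
python3 -m creep '[[-1,[1.68,1.36,0],1.7],[-1,[1.68,1.36,0],3.4],[-1,[1.68,1.36,0],5],[-1,[1.68,1.36,0],5.9],[-1,[1.68,1.36,0],5.9],[-1,[1.68,1.36,0],5.9]]'; python3 go.py 59 118 74
python3 - <<'E'
from h import *
cv2.imwrite('pics/s3.png',cv2.resize(manip.camera('scene')[200:360,200:420,::-1],None,fx=3.2,fy=3.2,interpolation=cv2.INTER_CUBIC))
E
```

```text
clock: 10.45
eef_pos: [478.9, -6.9, 186.0]
eef_rot: [-3.141, -0.0, 0.245]
wrist_force: [-0.8, -0.2, -0.3]
finger_gap: 0.8
finger_force: 0.0
t 10.45 TCP rails [ 58.93 117.91 186.  ] yaw -1.5625848894140626 F rails [-0.03  0.8  -0.29] gap 0.7694317942129352
[59.0, 118.0, 74.0] shift cm [-0.01 -0.   11.2 ] turn -17.90590385886845
```

View pics/s3.png

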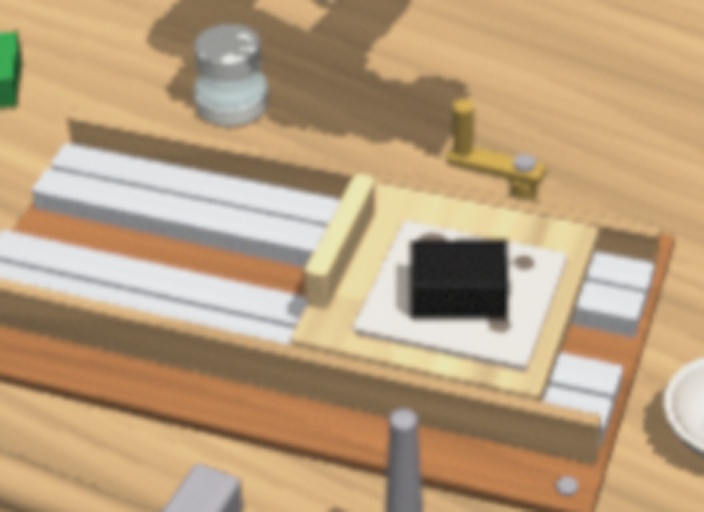

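The picture shows the board down among the rails with no notch visible in front of or behind it. The charcoal is upright and the button is still at 0, with its post at (463,105).

```bash
python3 -m creep '[[-1,[0,0,5],0],[-1,[0,0,10],0],[-1,[0,0,11.2],0],[-1,[0,0,11.2],0],[-1,[0,0,11.2],0],[-1,[0,0,11.2],0]]'; python3 go.py 59 118 74
python3 - <<'E'
from go import *
S=manip.camera_params('scene')
for uv in [(308,268),(360,176)]:
  for z in (67,74):
    X=atz(S,((uv[0]+.5)/3.2-.5+200,(uv[1]+.5)/3.2-.5+200),z); print(z,Rr.T@(X[:2]-M))
for th in range(0,100,5):
    a=np.radians(th); x=95-36*np.cos(a)-14*np.sin(a); y=88-36*np.sin(a)+14*np.cos(a)
    print(th,'t',round((118-y)/10,2),round((59-x)/10,2),-th/5)
E
```

```text
clock: 11.1
eef_pos: [480.2, -7.0, 76.1]
eef_rot: [3.14, -0.003, 0.243]
wrist_force: [0.3, 0.3, -0.2]
finger_gap: 0.1
finger_force: 0.0
t 11.1 TCP rails [ 58.55 116.75  76.06] yaw -1.5647544580934665 F rails [ 0.18 -0.38 -0.2 ] gap 0.08217542487135786
[59.0, 118.0, 74.0] shift cm [-0.13 -0.05  0.21] turn -17.930765284607173
67 [ 18.18 -39.04]
74 [ 21.04 -46.04]
67 [19.72 37.13]
74 [22.56 29.28]
0 t 1.6 0.0 0.0
5 t 1.92 0.11 -1.0
10 t 2.25 0.19 -2.0
15 t 2.58 0.24 -3.0
20 t 2.92 0.26 -4.0
25 t 3.25 0.25 -5.0
30 t 3.59 0.22 -6.0
35 t 3.92 0.15 -7.0
40 t 4.24 0.06 -8.0
45 t 4.56 -0.06 -9.0
50 t 4.86 -0.21 -10.0
55 t 5.15 -0.39 -11.0
60 t 5.42 -0.59 -12.0
65 t 5.67 -0.81 -13.0
70 t 5.9 -1.05 -14.0
75 t 6.11 -1.32 -15.0
80 t 6.3 -1.6 -16.0
85 t 6.46 -1.89 -17.0
90 t 6.6 -2.2 -18.0
95 t 6.71 -2.52 -19.0
```

With z=67 the batten spans y −39 to +37, so the board is seated. Now the arc, first half.

```bash
python3 -m creep '[[-1,[0.9,0,0],0],[-1,[1.5,0,0],0],[-1,[1.92,0.11,0],-1],[-1,[2.25,0.19,0],-2],[-1,[2.58,0.24,0],-3],[-1,[2.92,0.26,0],-4],[-1,[3.25,0.25,0],-5],[-1,[3.59,0.22,0],-6],[-1,[3.92,0.15,0],-7],[-1,[4.24,0.06,0],-8],[-1,[4.56,-0.06,0],-9]]'
cat > arc.py <<'E'
from go import *
st=state()
for th in range(40,105,5):
    a=np.radians(th); x=95-36*np.cos(a)-14*np.sin(a); y=88-36*np.sin(a)+14*np.cos(a)
    w=np.r_[M+Rr@[x,y],st['eef_pos'][2]]
    print(th,rot(st['eef_rot']).T@(w-st['eef_pos'])/10,np.degrees(st['eef_rot'][2]-A-(a-np.pi/2))/5)
E
python3 arc.py
```

```text
clock: 12.2
eef_pos: [523.7, 4.8, 74.2]
eef_rot: [3.141, -0.0, 1.032]
wrist_force: [0.1, -0.3, -0.1]
finger_gap: 0.2
finger_force: 0.4
t 12.2 TCP rails [59.81 71.63 74.24] yaw -0.775922935114947 F rails [-0.34 -0.05 -0.12] gap 0.2329249648027697
40 [-0.38 -0.19 -0.  ] 1.1085781181020626
45 [-0.07 -0.05 -0.  ] 0.10857811810206264
50 [0.25 0.06 0.  ] -0.8914218818979375
55 [0.58 0.15 0.  ] -1.8914218818979376
60 [0.91 0.2  0.  ] -2.8914218818979363
65 [1.24 0.23 0.  ] -3.891421881897938
70 [1.58 0.22 0.  ] -4.891421881897936
75 [1.92 0.19 0.  ] -5.891421881897938
80 [2.25 0.13 0.  ] -6.891421881897936
85 [2.57 0.04 0.  ] -7.891421881897938
90 [ 2.89 -0.08  0.  ] -8.891421881897937
95 [ 3.19 -0.23  0.  ] -9.891421881897939
100 [ 3.48 -0.4   0.  ] -10.891421881897937
```

```bash
python3 -m creep '[[-1,[0.25,0.06,0],-0.9],[-1,[0.58,0.15,0],-1.9],[-1,[0.91,0.2,0],-2.9],[-1,[1.24,0.23,0],-3.9],[-1,[1.58,0.22,0],-4.9],[-1,[1.92,0.19,0],-5.9],[-1,[2.25,0.13,0],-6.9],[-1,[2.57,0.04,0],-7.9]]'; python3 arc.py|tail -5;  python3 - <<'E'
from h import *
w=manip.camera('wrist')[:,:,::-1]; t=manip.camera('scene')[200:350,220:420,::-1]
cv2.imwrite('pics/c4.png',np.hstack([cv2.resize(w,(400,300)),cv2.resize(t,(400,300),interpolation=cv2.INTER_CUBIC)]))
E
```

```text
clock: 13.0
eef_pos: [537.5, 26.7, 74.3]
eef_rot: [3.141, 0.0, 1.721]
wrist_force: [1.1, -1.3, -0.1]
finger_gap: 0.3
finger_force: 0.4
80 [-0.3  -0.16 -0.  ] 1.0083744229014648
85 [ 0.01 -0.03 -0.  ] 0.00837442290146341
90 [ 0.33  0.08 -0.  ] -0.9916255770985355
95 [ 0.66  0.16 -0.  ] -1.991625577098537
100 [ 0.99  0.22 -0.  ] -2.991625577098536
```

View pics/c4.png

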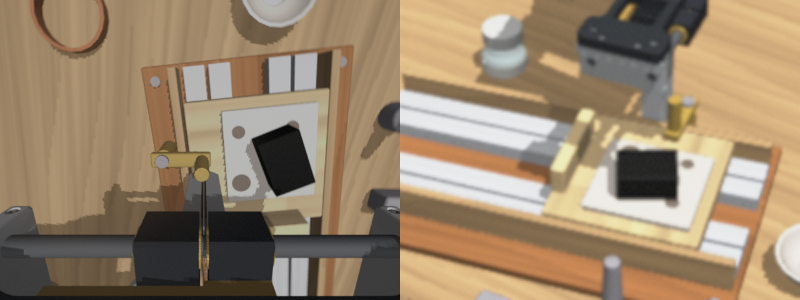

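The left pane shows the bar from its pivot at (162,160) to its post at (202,172), nearly across the board's edge, with the fingertips just behind the post. Now push on to the stop, watching the force.

```bash
python3 -m creep '[[-1,[0.17,0.05,0],-0.5],[-1,[0.33,0.08,0],-1]]'; python3 go.py; python3 -m creep '[[-1,[0.15,0,0],0],[-1,[0.15,0,0],0]]';python3 go.py; python3 -m creep '[[-1,[0.15,0,0],0],[-1,[0.15,0,0],0]]';python3 go.py
```

```text
clock: 13.3
eef_pos: [537.5, 29.8, 74.2]
eef_rot: [3.141, 0.0, 1.803]
wrist_force: [0.3, -0.9, -0.3]
finger_gap: 0.1
finger_force: 0.3
t 13.3 TCP rails [80.88 52.42 74.2 ] yaw -0.004290128985225294 F rails [-0.91 -0.08 -0.29] gap 0.14721716675478233
clock: 13.5
eef_pos: [537.3, 30.5, 74.2]
eef_rot: [3.141, 0.002, 1.801]
wrist_force: [2.9, -7.2, -1.7]
finger_gap: 0.7
finger_force: 3.6
t 13.5 TCP rails [81.59 52.44 74.24] yaw -0.006229432839316207 F rails [-7.66 -1.14 -1.69] gap 0.7377734027436684
clock: 13.7
eef_pos: [537.2, 31.0, 74.3]
eef_rot: [3.14, 0.003, 1.801]
wrist_force: [3.3, -15.1, -1.0]
finger_gap: 0.8
finger_force: 7.7
t 13.7 TCP rails [82.04 52.42 74.3 ] yaw -0.006474116812730468 F rails [-15.43   0.33  -0.99] gap 0.8156124547661717
```

The stop is reached at 15 N. Back away, rise, move clear and check.

```bash
python3 -m creep '[[-1,[-0.5,0,0],0],[-1,[-1.5,0,0],0],[-1,[-1.5,0,0],0],[-1,[-1.5,0,-5],0],[-1,[-1.5,0,-10],0],[-1,[-1.5,-4,-14],0],[-1,[-1.5,-9,-14],0],[-1,[-1.5,-13,-14],0],[-1,[-1.5,-16,-14],0],[-1,[-1.5,-16,-14],0],[-1,[-1.5,-16,-14],0]]'; python3 go.py
python3 - <<'E'
from h import *
s=manip.camera('scene')[200:350,220:420,::-1]; t=manip.camera('top')[150:300,225:425,::-1]
cv2.imwrite('pics/c5.png',np.hstack([cv2.resize(x,(400,300),interpolation=cv2.INTER_CUBIC) for x in (s,t)]))
E
```

```text
clock: 14.8
eef_pos: [384.5, -19.0, 214.4]
eef_rot: [3.14, 0.0, 1.803]
wrist_force: [0.1, -0.2, 0.0]
finger_gap: -0.0
finger_force: 0.0
t 14.8 TCP rails [ 69.36 212.53 214.45] yaw -0.004216879253596151 F rails [-0.21 -0.03  0.05] gap -0.008051933078632664
```

View pics/c5.png

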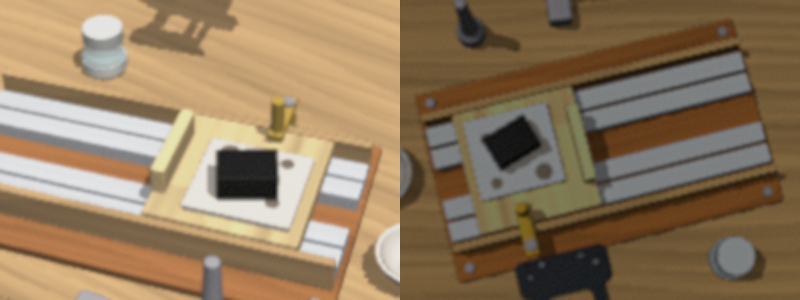

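The bar points straight across the seated board's edge, right pane (531,245) to (522,208). The charcoal stands on the slab, the bystanders are untouched, and the arm is clear and high.

```bash
python3 -c "
from cell import manip
print(manip.sign_off())"
```

```text
the job is handed in; nothing more can be done
None
```

The board is seated in its notches and the turn-button is swung to its stop across the board's edge. The charcoal is still standing, the arm is clear, and the job was handed in at about 15 s.

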